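# Pack the clamp post with slotted shims

## Robot

A 7-joint arm with a two-finger parallel gripper is mounted at the origin on the work surface. World frame = base frame: x ahead of the robot, y to its left, z up, the work surface at z = 0. Lengths are in m, angles in rad, forces in N, time in s.
With the tool pointing down it reaches from about 0.425 to 0.95 m from the base axis. Payload 4.7 kg.
Tool frame: the origin (TCP) lies between the finger pads; the fingertips stand 25 mm ahead of it and the grasp point (between the pads) lies 6 mm ahead of it; x points along the fingers, z is the direction in which the jaws open and shut, and the axes are right-handed (so a half turn about x gives the same grasp; the last joint's range is limited). The gripper opens to 85 mm and grips with 20 to 120 N. Pads are 22 mm wide; open, the fingers measure 114 mm over their backs; the gripper's body (76 mm by 85 mm) begins 54 mm behind the grasp point. The pads swing forward as they close: fully open they stand 13 mm farther back than shut.
Start: joints at [1.221, 0.469, -0.049, 1.532, 0.024, 1.141, -0.082], TCP at [0.213, -0.641, 0.256] pointing down, gripper open.
Joint ranges: [-2.59, 2.59], [-0.33, 1.99], [-1.39, 1.29], [0.1, 2.45], [-1.04, 4.18], [0.21, 1.99], [-2.66, 2.66]. Speed limits (rad/s): [2.57, 2.57, 3.14, 3.14, 3.14, 3.14, 3.14].

## Interface

Orientations are given as a 3x3 rotation matrix whose columns are the frame's x, y, z axes.
In Python, from rig import * gives the robot as it stands. Calls block until the motion is done:
- movep(position, orientation): joint-space move of the TCP to a pose.
- move_l(position, attitude=None, feed=0.15, until_force=None): straight line of the TCP; attitude=None keeps the orientation; feed is the mean speed in m/s. With until_force (N) it stops when the force on the tool has changed by that much, and returns True; else False.
- move_joints(angles): joint-space move.
- command_gripper(opening, newtons=None): finger opening in m; newtons is the grip in N (None keeps the last); returns when the fingers have stopped.
- sleep(seconds).
- inverse_kinematics(position, orientation): joint angles nearest the present ones, or None.
- sense(): the state.
- camera(name): name is "side" or "top" or "wrist"; returns (picture, depth): 420x560x3 uint8, red, green, blue; 420x560 float32, m along the optical axis (not along the pixel's ray), 0 where there is no reading.
- camera_params(name): a dict with "K" (3x3 intrinsics, pixels), "dist" ([k1, k2, p1, p2, k3] as OpenCV has them; the pictures are not rectified), "position" and "rotation" of the camera in the world; the wrist camera has in their place "tool_from_camera" (4x4, takes a point from camera to tool coordinates, whose origin is the TCP and whose axes are the tool frame's). Camera axes: x right, y down, z forward; pixel columns grow to the right and rows downward; lengths in m; the calibration is good to about 2 mm. A picture is of the moment at which its call begins: read the wrist's pose just before it. camera_params takes no time and is no camera call.
A pose or a line that the arm cannot do raises Unreachable and nothing moves.
- finish_job(): hands the job in, once; it reports no verdict.
The state is a dict: "time_s": time; "joint_pos": joint angles; "qd": joint speeds; "joint_efforts": joint torques, N m; "position": TCP position; "tcp_rot": TCP orientation; "wrist_force": force on the tool from outside, world axes, zero at the start; "ft_torque": the same for the moment, N m; "finger_gap": finger opening in m.
Only numpy, scipy, OpenCV 4.12 (cv2) and the standard library are available. Lean on these libraries where they do the work, as an engineer would, in place of code of your own. Each camera call takes 0.05 s, during which the arm holds its last target.

## Task

Pack up the yellow clamp post: slide the blue slotted shim fully home around the spindle first, then slide the orange one fully home on top of it from the other side, and finally press the red clamp knob down until it rests on the orange shim. Leave the screwdriver, the wax tin and the scraper where they are.

Things in the scene. Friction and masses are not known exactly. Their poses are not given: they have to be found in the camera images.
- post_base: Yellow clamp post fixed to the bench: a base 86 x 330 x 20 mm (x, y, z), long along its own y, carrying an open-ended slideway along y on two levels. Origin at the centre of its underside, on the bench and on the spindle's axis; z up. Its place and yaw vary.
- spindle_top (a point): Top of the fixed upright steel spindle, diameter 12 mm, on the z axis of post_base; it stands from z 20 to z 56 mm. Above it a thin rod carries the red knob.
- lower_deck (a point): A point on the lower deck at y +100 mm of post_base. The lower deck, top at z 20 mm, runs from y -50 to +165 mm, past the spindle. From y +36 to +165 mm its guide walls stand 54 mm apart, tops at z 26; round the spindle they are 56 mm apart, tops at z 39.
- upper_deck (a point): A point on the upper deck at y -100 mm of post_base. The upper deck, top at z 33 mm, runs from y -165 to -50 mm, then steps down to the lower deck. Its guide walls, 56 mm apart, tops at z 39, run from y -165 to +36 mm.
- blue_shim: Blue U-shaped shim, 50 x 76 x 12 mm (x, y, z), 0.1 kg, loose. Origin: middle of its underside; axes start parallel to post_base's within 0.03 rad. Slot 20 mm wide, open at its -y end, root at y 0; flat tail face at y +38 mm. Starts on the lower deck on the +y side, slides towards -y. Fully home its origin is at y +6, z 20 mm of post_base.
- orange_shim: Orange shim of the same size, turned round: slot open at its +y end, flat tail face at y -38 mm. Starts on the upper deck on the -y side, slides towards +y, over the blue shim. Fully home its origin is at y -6 mm of post_base and it lies on the blue shim, top at z 44 mm. Pushed home with no blue shim there, it drops into the pocket and blocks it.
- clamp (a joint): Travel of the red clamp knob down its upright slide, m: 0 = fully raised, grows as it is pressed down, up to 0.046. It moves with about 3 N and stays where it is left. It starts between 0 and 0.006 and rests on the two stacked shims at about 0.024.
- clamp_top (a point): Centre of the knob's flat top, on the spindle's axis. The knob is 36 mm across its top, 40 mm across its foot and 20 mm tall; fully raised its top is 88 mm above the bench.
- clamp_foot (a point): Centre of the knob's flat foot, 20 mm below clamp_top; 68 mm above the bench when fully raised.
- screwdriver: Bystander: red-handled screwdriver 170 mm long lying on the bench beyond the post.
- wax_tin: Bystander: round aluminium tin, diameter 60 mm, 28 mm tall, on the bench beyond the post. Origin at the centre of its underside.
- scraper: Bystander: flat black scraper plate 65 x 110 x 6 mm on the bench on the robot's side of the post. Origin at the centre of its underside.

How it is judged:
On the way, in this order (a step that is already met when the one before it is completed fails the run):
1. the blue shim is fully home around the spindle, flat on the lower deck (y of blue_shim in the frame of post_base between 0 and 0.012 m and z of blue_shim in the frame of post_base between 0.0175 and 0.0225 m and horizontal distance between blue_shim and post_base below 0.0135 m), for 0.2 s.
2. the orange shim is fully home around the spindle, flat on top of the blue one (all of step 1 and y of orange_shim in the frame of post_base between -0.012 and 0 m and z of orange_shim in the frame of blue_shim between 0.0095 and 0.015 m and horizontal distance between orange_shim and post_base below 0.0135 m and angle between orange_shim's own z axis and vertical below 0.06 rad), for 0.2 s.
3. the clamp knob is down on the orange shim (all of step 2 and z of clamp_foot in the frame of orange_shim between 0.0095 and 0.0145 m), for 0.2 s.
At the end, for the whole second after the job is handed in: Blue shim flat on the lower deck within 6 mm of fully home around the spindle; orange shim flat on it within 6 mm of fully home from the other side; the knob's foot within 2.5 mm of the orange shim's top; both shims at rest (all of step 3 and linear speed of each of blue_shim, orange_shim below 0.02 m/s); the robot touches nothing.
It fails at once if the screwdriver is shifted by more than 30 mm (distance of screwdriver from where it was at the start of the episode above 0.03 m).
It fails at once if the wax tin is shifted by more than 30 mm (distance of wax_tin from where it was at the start of the episode above 0.03 m).
It fails at once if the scraper is shifted by more than 30 mm (distance of scraper from where it was at the start of the episode above 0.03 m).
It also fails if it takes over 48 s, if anything falls off the work surface, if the arm or the gripper's body presses on something with over 40 N, if the wrist force passes 120 N, or if a joint passes its speed limit or range.

## Working session

There is one attempt and no reset: what is moved stays moved. The work goes in short steps, each a Python script; the robot and the scene stay as the last script left them, time stands still between calls to the robot, and variables do not carry over. Pictures are saved under pics/ and viewed, and the job is handed in when it is done.

```bash
mkdir -p pics; ls
cat > a.py <<'E'
from rig import *
import cv2, numpy as np
s=sense(); print(s["time_s"],s["position"],s["tcp_rot"],s["finger_gap"])
for n in ["side","top","wrist"]:
    p,d=camera(n); cv2.imwrite(f"pics/{n}0.png",p[:,:,::-1]); np.save(f"{n}0.npy",d)
    c=camera_params(n); print(n,{k:np.round(v,4).tolist() for k,v in c.items()})
E
python3 a.py
```

```text
pics
0.0 [ 0.21268213 -0.64004641  0.25524749] [[-6.92800383e-04  9.48974523e-01  3.15351986e-01]
 [ 1.85268468e-03  3.15352738e-01 -9.48972717e-01]
 [-9.99998044e-01 -7.32008704e-05 -1.97662705e-03]] 0.08562242444469186
side {'K': [[477.1441, 0.0, 279.8227], [0.0, 477.1441, 210.4006], [0.0, 0.0, 1.0]], 'dist': [0.0589, 0.0, 0.0, 0.0, 0.0], 'position': [0.3623, 0.3908, 0.5516], 'rotation': [[-0.8122, -0.4314, 0.3928], [-0.5832, 0.5816, -0.5671], [0.0161, -0.6896, -0.724]]}
top {'K': [[408.7818, 0.0, 287.2129], [0.0, 408.7818, 207.3353], [0.0, 0.0, 1.0]], 'dist': [-0.1198, 0.0, 0.0, 0.0, 0.0], 'position': [0.4664, 0.0269, 0.7458], 'rotation': [[0.0043, -0.9835, 0.1809], [-0.9999, -0.0022, 0.0115], [-0.0109, -0.1809, -0.9834]]}
wrist {'K': [[306.6536, 0.0, 287.9883], [0.0, 306.6536, 208.991], [0.0, 0.0, 1.0]], 'dist': [0.0228, 0.0, 0.0, 0.0, 0.0], 'tool_from_camera': [[-0.0, -0.2836, 0.9589, -0.1177], [-0.0001, -0.9589, -0.2836, 0.0716], [1.0, -0.0001, 0.0, 0.0005], [0.0, 0.0, 0.0, 1.0]]}
```

View pics/side0.png

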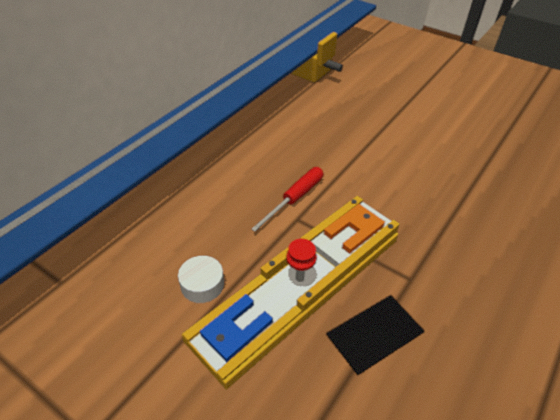

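View pics/top0.png

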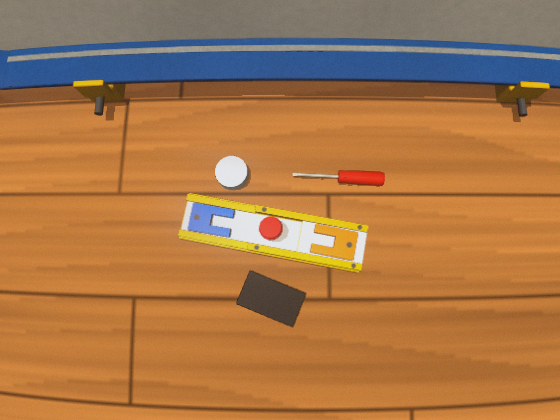

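The top view shows the post from about (183,215) to (365,250), the knob at (270,228), blue on the left (+y) and orange on the right. I'll enlarge it to read the corners.

Run:
```python
import cv2
i=cv2.imread("pics/top0.png"); cv2.imwrite("pics/topc.png",cv2.resize(i[180:285,170:380],None,fx=3.8,fy=3.8,interpolation=cv2.INTER_CUBIC))
i=cv2.imread("pics/side0.png"); cv2.imwrite("pics/sidec.png",cv2.resize(i[190:390,180:410],None,fx=3,fy=3,interpolation=cv2.INTER_CUBIC))
```

```text
(no output)
```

View pics/topc.png

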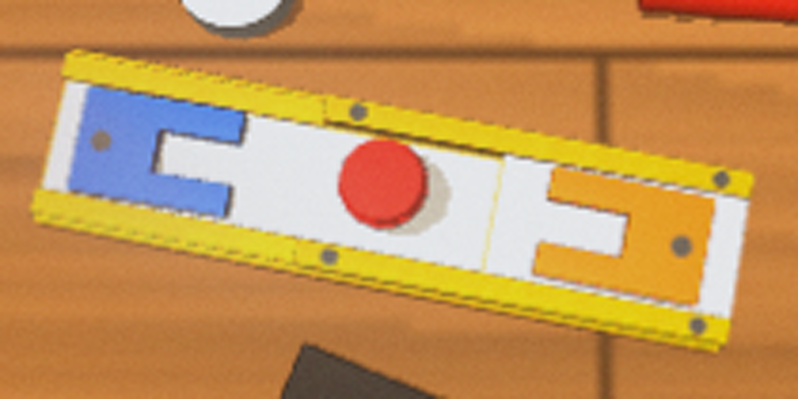

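View pics/sidec.png

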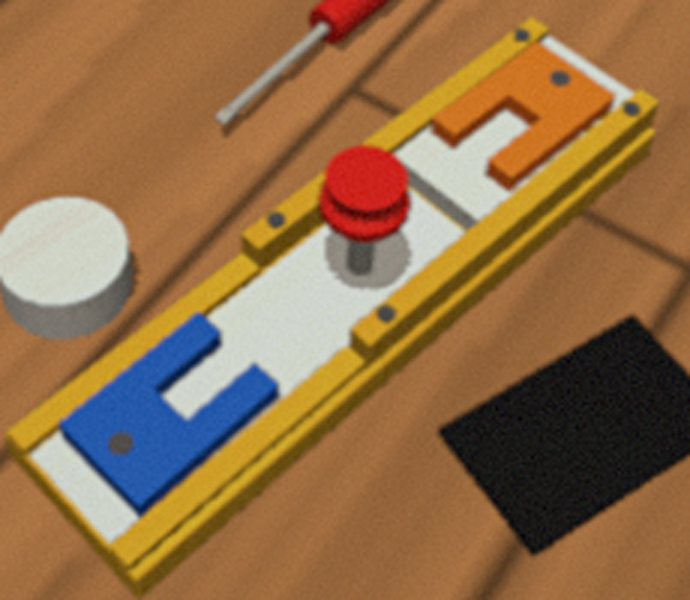

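```bash
cat > h.py <<'E'
from rig import *
import cv2, numpy as np
def ray(cam,uv):
    c=camera_params(cam); K=np.array(c["K"]);D=np.array(c["dist"])
    n=cv2.undistortPoints(np.array([[uv]],float),K,D)[0,0]
    R=np.array(c["rotation"]); return np.array(c["position"]), R@np.array([n[0],n[1],1])
def onz(cam,uv,z):
    p,r=ray(cam,uv); return p+r*(z-p[2])/r[2]
def topc(u,v): return ((u+.5)/3.8-.5+170,(v+.5)/3.8-.5+180)
def sidec(u,v): return ((u+.5)/3-.5+180,(v+.5)/3-.5+190)
E
python3 - <<'E'
from h import *
F=[("t",topc(65,50),.026,"w +43,+165"),("t",topc(33,205),.026,"w -43,+165"),("t",topc(752,173),.039,"w 43,-165"),("t",topc(728,320),.039,"w -43,-165"),
("t",topc(382,183),.087,"knob"),
("t",topc(84,85),.032,"blue tail +x"),("t",topc(68,190),.032,"blue tail -x"),("t",topc(246,112),.032,"blue tip +x"),("t",topc(230,217),.032,"blue tip -x"),
("t",topc(714,197),.045,"or tail +x"),("t",topc(697,304),.045,"or tail -x"),("t",topc(552,167),.045,"or tip+x"),("t",topc(534,273),.045,"or tip-x"),
("s",sidec(12,437),.026,"w +43,+165"),("s",sidec(143,573),.026,"w -43,+165"),("s",sidec(657,97),.039,"w -43,-165"),
("s",sidec(366,185),.087,"knob"),("s",sidec(62,427),.032,"blue tail+x"),("s",sidec(140,503),.032,"blue tail-x"),("s",sidec(612,100),.045,"or tail-x"),("s",sidec(540,42),.045,"or tail+x")]
for c,uv,z,n in F: print(n, c, np.round(onz({"t":"top","s":"side"}[c],uv,z),4))
d=np.load("top0.npy"); 
c=camera_params("top");R=np.array(c["rotation"])
for n,uv in [("knob",(270,228)),("blue",(200,208)),("orange",(345,240)),("deck",(245,225))]:
    p,r=ray("top",uv); dd=d[uv[1]-1:uv[1]+2,uv[0]-1:uv[0]+2]; print(n,np.round(p+r*np.median(dd),4))
E
```

```text
w +43,+165 t [0.6253 0.2184 0.026 ]
w -43,+165 t [0.5505 0.2301 0.026 ]
w 43,-165 t [ 0.565  -0.1055  0.039 ]
w -43,-165 t [ 0.4977 -0.0927  0.039 ]
knob t [0.5537 0.0622 0.087 ]
blue tail +x t [0.607  0.2068 0.032 ]
blue tail -x t [0.557  0.2121 0.032 ]
blue tip +x t [0.5942 0.1293 0.032 ]
blue tip -x t [0.5448 0.1354 0.032 ]
or tail +x t [ 0.5531 -0.0866  0.045 ]
or tail -x t [ 0.5047 -0.0778  0.045 ]
or tip+x t [ 0.5668 -0.013   0.045 ]
or tip-x t [ 0.5186 -0.0045  0.045 ]
w +43,+165 s [0.6192 0.2175 0.026 ]
w -43,+165 s [0.5404 0.2296 0.026 ]
w -43,-165 s [ 0.4881 -0.0947  0.039 ]
knob s [0.5515 0.0678 0.087 ]
blue tail+x s [0.6032 0.2046 0.032 ]
blue tail-x s [0.5571 0.2111 0.032 ]
or tail-x s [ 0.503  -0.0744  0.045 ]
or tail+x s [ 0.5497 -0.0881  0.045 ]
knob [0.5537 0.0626 0.0841]
blue [0.5961 0.1913 0.0319]
orange [ 0.5383 -0.0646  0.0451]
deck [0.5673 0.111  0.0207]
```

Both views agree. The spindle is near (0.5545, 0.063), post yaw is about -0.176, and blue and orange sit at post y of about +0.109 and -0.110. The knob top is at z≈0.084. I'll move above the blue tail and check with the wrist camera.

```bash
cat >> h.py <<'E'
yaw=-0.176; C=np.array([0.5545,0.063])
ex=np.array([np.cos(yaw),np.sin(yaw)]); ey=np.array([-np.sin(yaw),np.cos(yaw)])
def R0():
    x=np.array([0,0,-1.]);z=np.r_[ex,0]; return np.column_stack([x,np.cross(z,x),z])
def P(px,py,z): return np.r_[C+px*ex+py*ey,z]
def toP(p): d=np.array(p)[:2]-C; return np.r_[d@ex,d@ey,p[2]]
def wonz(uv,z,s):
    c=camera_params("wrist"); n=cv2.undistortPoints(np.array([[uv]],float),np.array(c["K"]),np.array(c["dist"]))[0,0]
    T=np.array(c["tool_from_camera"]);R=np.array(s["tcp_rot"])
    o=R@T[:3,3]+np.array(s["position"]); r=R@T[:3,:3]@np.array([n[0],n[1],1]); return o+r*(z-o[2])/r[2]
def snap(cam,name):
    p,d=camera(cam); cv2.imwrite(f"pics/{name}.png",p[:,:,::-1]); return p,d
E
python3 - <<'E'
from h import *
movep(P(0,0.150,0.20),R0()); command_gripper(0.010,40)
s=sense(); print(s["time_s"],s["position"],s["finger_gap"],s["wrist_force"],s["joint_pos"])
import pickle; pickle.dump(s,open("s1.pkl","wb"))
snap("wrist","w1")
for t in [(0,.172,.2),(0,.05,.049),(0,-.175,.061)]: print(inverse_kinematics(P(*t),R0()))
E
```

```text
4.1 [0.58078409 0.21068958 0.20001331] 0.010196043798222384 [0.36102779 0.59818638 0.08275672] [ 0.31429455  0.68560099 -1.10257677  1.69451931  0.65684273  1.18196876
 -1.13808734]
[ 0.26796513  0.6991205  -1.09232183  1.66726165  0.6618248   1.1932424
 -1.16293065]
[ 0.41198835  0.79821831 -0.96868599  1.9037871   0.84182874  0.91288504
 -1.15753989]
[ 0.86402967  0.74936817 -1.01358479  1.98933721  0.83588456  0.89350931
 -0.78393339]
```

View pics/w1.png

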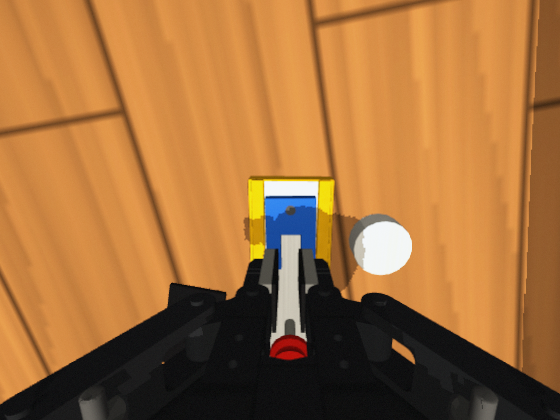

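The wrist view shows the post end wall edges at (249,180) and (334,180). The blue tail edge runs from (265,197) to (316,197), and the knob is at (288,347).

Run:
```python
from h import *
import pickle; s=pickle.load(open("s1.pkl","rb"))
for n,uv,z in [("wL",(249,180),.026),("wR",(334,180),.026),("wiL",(265,181),.026),("wiR",(319,181),.026),("wL2",(248,255),.026),("wR2",(331,255),.026),("btL",(265,197),.032),("btR",(316,197),.032),("knobL",(270,350),.084),("knobR",(307,350),.084),("deckend",(292,180),.02)]: print(n,np.round(toP(wonz(uv,z,s)),4))
```

```text
wL [-0.0378  0.1643  0.026 ]
wR [0.0442 0.1643 0.026 ]
wiL [-0.0224  0.1633  0.026 ]
wiR [0.0297 0.1633 0.026 ]
wL2 [-0.0417  0.0854  0.026 ]
wR2 [0.0444 0.0853 0.026 ]
btL [-0.0223  0.1489  0.032 ]
btR [0.0267 0.1489 0.032 ]
knobL [-0.0168  0.0177  0.084 ]
knobR [0.0171 0.0177 0.084 ]
deckend [0.0037 0.1631 0.02  ]
```

```bash
sed -i 's/^yaw=-0.176/yaw=-0.187/' h.py
python3 - <<'E'
from h import *
movep(P(0,0.172,0.12),R0())
r=move_l(P(0,0.172,0.050),R0(),feed=0.1,until_force=8)
s=sense(); print(r,s["time_s"],toP(s["position"]),s["wrist_force"])
if not r:
    r=move_l(P(0,0.100,0.050),R0(),feed=0.05,until_force=12)
    s=sense(); print(r,s["time_s"],toP(s["position"]),s["wrist_force"])
snap("side","s2"); snap("top","t2")
E
```

```text
False 5.425 [9.67295102e-05 1.72523525e-01 5.03442025e-02] [ 0.40622417 -0.23659021  0.03065202]
False 7.0167 [-0.00015983  0.09992846  0.04982761] [-0.45663805  0.11946972 -0.07146342]
```

View pics/s2.png

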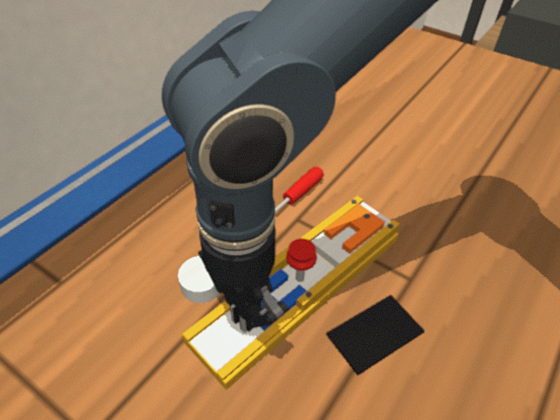

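Blue is sliding ahead of the fingers, with its prongs approaching the spindle around (290,290). I'll keep going until it seats.

Run:
```python
from h import *
r=move_l(P(0,0.050,0.050),R0(),feed=0.04,until_force=12)
s=sense(); print(r,s["time_s"],toP(s["position"]),s["wrist_force"])
p,d=snap("side","s3"); 
cv2.imwrite("pics/s3c.png",cv2.resize(p[190:390,180:410,::-1],None,fx=3,fy=3,interpolation=cv2.INTER_CUBIC))
```

```text
False 8.5167 [-3.69313865e-05  5.43913435e-02  5.08987860e-02] [ 2.52693127  8.02180467 -2.75419286]
```

View pics/s3c.png

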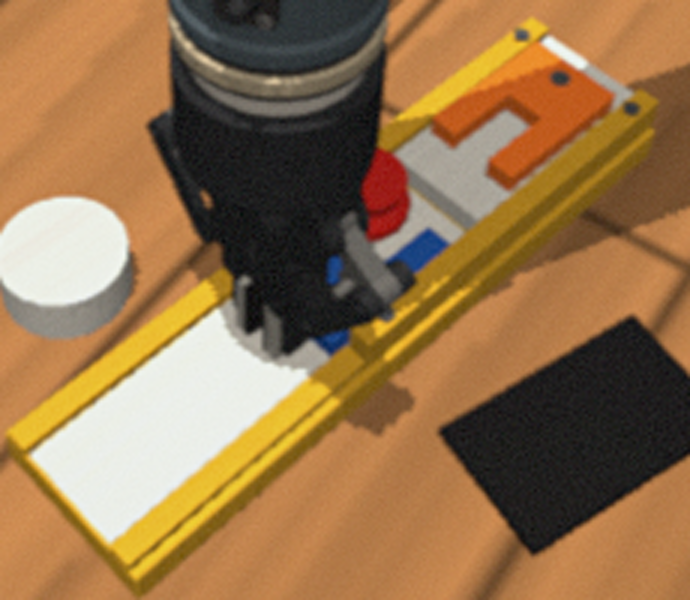

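The arm stopped at py=0.0544 against 8.4 N, and home was expected at 0.055, so blue looks seated. I'll back off and verify.

Run:
```python
from h import *
move_l(P(0,0.075,0.052),R0(),feed=0.08)
move_l(P(0,0.09,0.15),R0(),feed=0.2)
movep(P(0,-0.178,0.17),R0())
s=sense(); print(s["time_s"],toP(s["position"]),s["wrist_force"])
p,d=snap("side","s4"); 
cv2.imwrite("pics/s4c.png",cv2.resize(p[190:390,180:410,::-1],None,fx=3,fy=3,interpolation=cv2.INTER_CUBIC))
p,d=snap("top","t4"); 
cv2.imwrite("pics/t4c.png",cv2.resize(p[180:285,170:380,::-1],None,fx=3.8,fy=3.8,interpolation=cv2.INTER_CUBIC))
```

```text
10.7167 [-1.44107704e-04 -1.76573142e-01  1.69799966e-01] [-0.03760666  0.24611425 -0.22211922]
```

View pics/s4c.png

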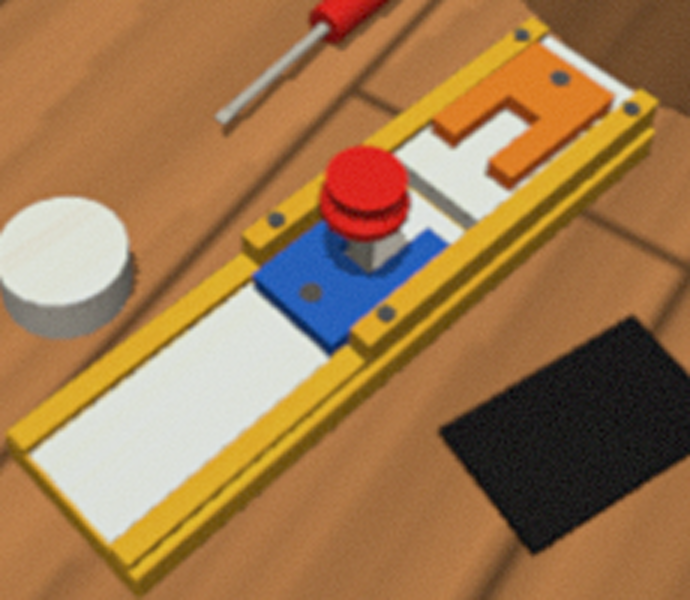

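View pics/t4c.png

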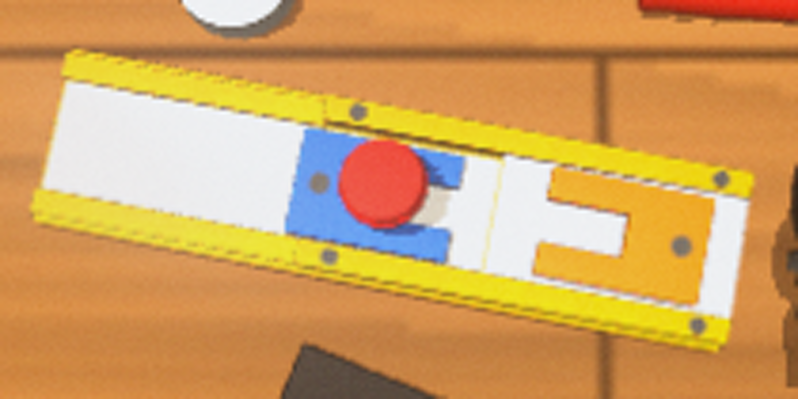

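Blue is home in both views: its tail is about 8 mm past the tall-wall step, with the spindle in its slot root. Now I'll push orange.

Run:
```python
from h import *
r=move_l(P(0.001,-0.178,0.0615),R0(),feed=0.1,until_force=8)
s=sense(); print(r,s["time_s"],toP(s["position"]),s["wrist_force"])
if not r:
    r=move_l(P(0.001,-0.100,0.0615),R0(),feed=0.05,until_force=12)
    s=sense(); print(r,s["time_s"],toP(s["position"]),s["wrist_force"])
    if not r:
        r=move_l(P(0,-0.050,0.0615),R0(),feed=0.035,until_force=12)
        s=sense(); print(r,s["time_s"],toP(s["position"]),s["wrist_force"])
p,d=snap("side","s5"); 
cv2.imwrite("pics/s5c.png",cv2.resize(p[190:390,180:410,::-1],None,fx=3,fy=3,interpolation=cv2.INTER_CUBIC))
```

```text
False 12.05 [ 0.00147773 -0.17786323  0.06212707] [ 0.18795337 -0.61975161  1.38287246]
False 13.7583 [ 0.0010572  -0.10016554  0.06148184] [ 0.43353556 -0.15220968  0.21722771]
True 15.0583 [-0.00021661 -0.05485027  0.06100527] [-0.16909117  0.75211688 -0.06312188]
```

View pics/s5c.png

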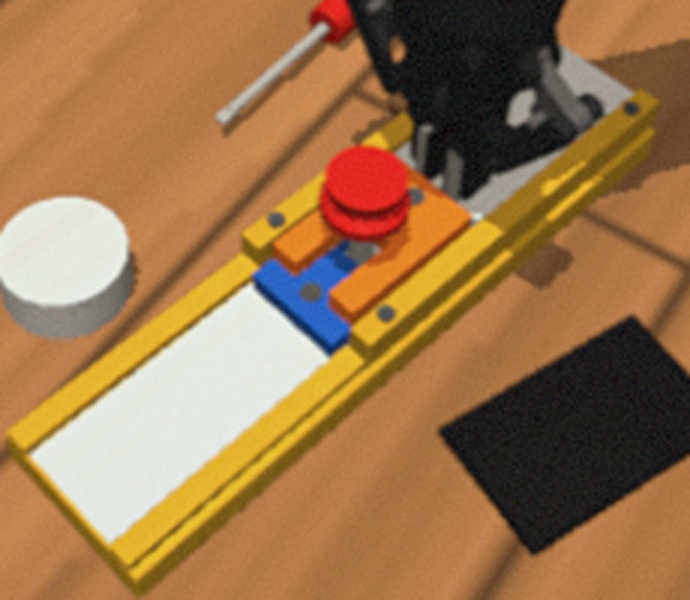

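Orange hit the stop at the expected place (py=-0.0549), lying on blue with blue undisturbed. I'll retreat and check from above.

Run:
```python
from h import *
move_l(P(0,-0.075,0.063),R0(),feed=0.08)
move_l(P(0,-0.16,0.17),R0(),feed=0.2)
command_gripper(0.0)
s=sense(); print(s["time_s"],s["finger_gap"],s["wrist_force"])
p,d=snap("side","s6"); 
a=cv2.resize(p[190:390,180:410,::-1],None,fx=2,fy=2,interpolation=cv2.INTER_CUBIC)
p,d=snap("top","t6"); 
b=cv2.resize(p[190:270,170:340,::-1],None,fx=4,fy=4,interpolation=cv2.INTER_CUBIC)
cv2.imwrite("pics/s6c.png",a);cv2.imwrite("pics/t6c.png",b)
for n,uv in [("knob",(270,228)),("or",(290,231)),("blue",(251,229))]:
    pp,r=ray("top",uv); print(n,np.round(toP(pp+r*np.median(d[uv[1]-1:uv[1]+2,uv[0]-1:uv[0]+2])),4))
```

```text
16.6 0.0005085525933247482 [-0.27418338 -0.2671277   0.29227199]
knob [-0.0006 -0.0005  0.0836]
or [ 0.0055 -0.0325  0.0441]
blue [-0.0026  0.036   0.0324]
```

View pics/t6c.png

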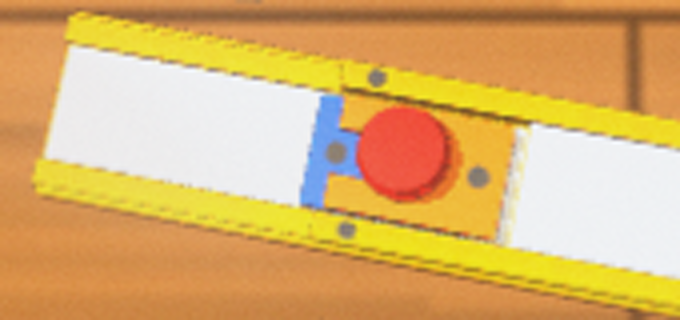

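View pics/s6c.png

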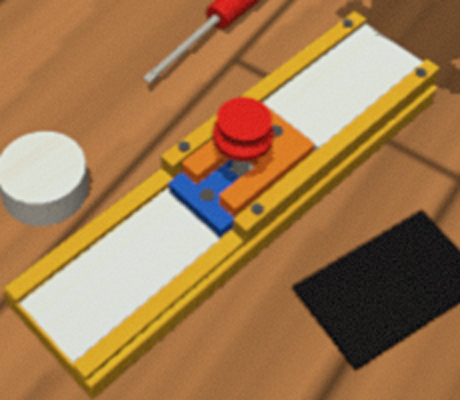

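Both shims are seated, with tops at z 44 and 32 mm. Next is pressing the knob, whose top should end at about z 0.064.

Run:
```python
from h import *
movep(P(0,0,0.145),R0())
r=move_l(P(0,0,0.118),R0(),feed=0.08); sleep(0.2)
s=sense(); print(s["time_s"],toP(s["position"]),s["wrist_force"])
r=move_l(P(0,0,0.083),R0(),feed=0.025,until_force=14)
s=sense(); print(r,s["time_s"],toP(s["position"]),s["wrist_force"])
p,d=snap("side","s7")
move_l(P(0,0,0.15),R0(),feed=0.12)
movep(P(0,-0.18,0.22),R0())
s=sense(); print(s["time_s"],s["wrist_force"])
p,d=snap("side","s8"); 
cv2.imwrite("pics/s8c.png",cv2.resize(p[190:390,180:410,::-1],None,fx=3,fy=3,interpolation=cv2.INTER_CUBIC))
p,d=snap("top","t8"); 
cv2.imwrite("pics/t8c.png",cv2.resize(p[190:270,170:340,::-1],None,fx=4,fy=4,interpolation=cv2.INTER_CUBIC))
for n,uv in [("knob",(270,228)),("or",(290,231)),("blue",(251,229))]:
    pp,r=ray("top",uv); print(n,np.round(toP(pp+r*np.median(d[uv[1]-1:uv[1]+2,uv[0]-1:uv[0]+2])),4))
```

```text
18.075 [0.00020459 0.00021031 0.11839695] [ 0.84479215 -0.89596197  0.14791942]
True 19.15 [1.38155755e-04 9.35661679e-05 8.91299189e-02] [-1.97799997 -0.32356422  4.58596196]
20.65 [ 0.75316039  0.10955334 -0.17735128]
knob [0.0017 0.001  0.0639]
or [ 0.0056 -0.0324  0.0435]
blue [-0.0027  0.0359  0.033 ]
```

View pics/s8c.png

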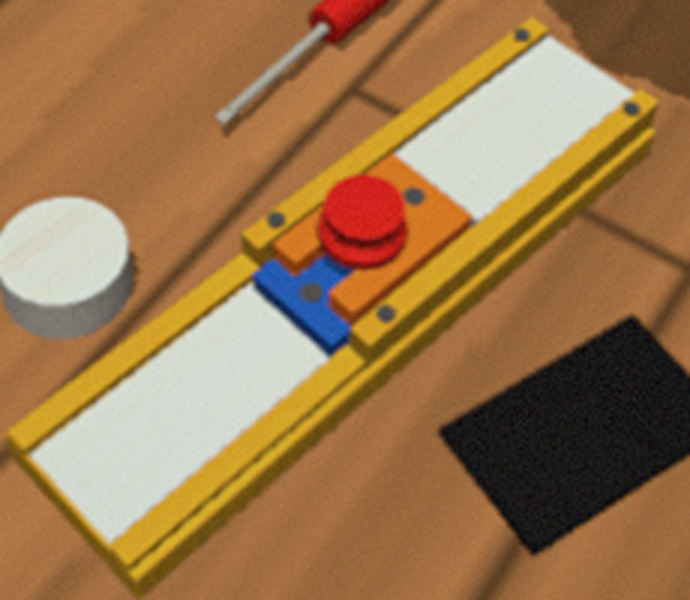

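View pics/t8c.png

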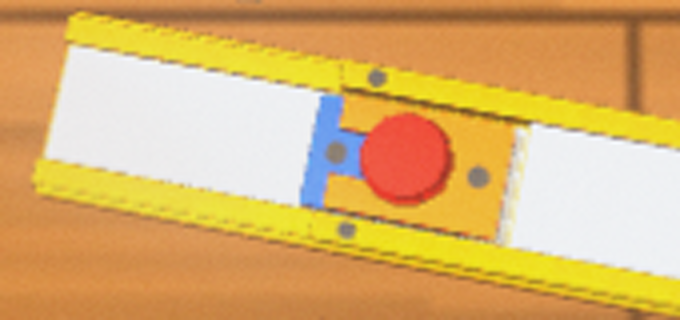

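The knob top is at z 0.0639, where 0.064 was expected, and it rests on orange. The shims haven't moved and the arm is clear, so I'm handing in.

```bash
python3 -c "
from rig import *
print(finish_job())"
```

```text
the job is handed in; nothing more can be done
None
```

The yellow clamp post is packed and the job is handed in, with the last robot clock reading at about 20.7 s of the 48 s allowed. No verdict came back.

- **Blue shim:** I pushed its tail with nearly closed fingers until the spindle stopped it, about 0.6 mm past the home position I expected from my estimate of the post pose. Its top read 32–33 mm (32 expected).
- **Orange shim:** I pushed it home the same way from the other side. It stopped within about 0.2 mm of the expected position, and its top read 43.5–44 mm (44 expected).
- **Red knob:** I pressed it down until it met a 14 N force change. Its top is at 63.9 mm (64 expected), so its foot rests on the orange shim.

The last side and top pictures show both shims seated and the arm clear. The wax tin, the scraper and the visible part of the screwdriver look unmoved.

**Check that disagreed:** the post yaw came out at about -0.175 rad from the top camera and about -0.196 rad from the wrist camera. I used -0.187 rad, and neither push met any sideways resistance.

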